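# Unscrew a jar lid and tip it into the lid tray

### The arm

A 6-joint arm with a two-finger parallel gripper is mounted at the origin on the work surface; the furniture and walls round the work are solid. World frame = base frame: x ahead of the robot, y to its left, z up, the work surface at z = 0. Lengths are in m, angles in rad, forces in N, time in s.
With the tool pointing down it reaches from about 0.35 to 0.975 m from the base axis. Payload 4.9 kg.
Tool frame: the origin (TCP) lies midway between the tips of the shut fingers; the grasp point (between the pads) lies 19 mm behind it; z points along the fingers, y is the line along which they close (so a half turn about z gives the same grasp; the last joint's range is limited). The gripper opens to 85 mm and grips with 20 to 120 N. Pads are 22 mm wide; open, the fingers measure 114 mm over their backs; the gripper's body (76 mm by 85 mm) begins 54 mm behind the grasp point. The pads swing forward as they close: fully open they stand 13 mm farther back than shut.
Start: joints at [-1.325, 0.053, 1.613, -0, 1.476, -0.119], TCP at [0.223, -0.584, 0.208] pointing down, gripper open.
Joint ranges: [-3.01, 3.01], [-1.01, 2.22], [0.06, 2.58], [-1.02, 4.17], [0.09, 2.62], [-3.14, 3.14]. Speed limits (rad/s): [2.57, 2.57, 3.14, 3.14, 3.14, 3.14].

### API

Orientations are given as a unit quaternion [w, x, y, z].
In Python, from plant import manip gives the robot as it stands.
- The arm moves only by the shell command python3 shift.py 'ROWS'. ROWS is a JSON list of rows, 1 to 5 of them, each of 7 numbers: the opening from 0.0 (shut) to 1.0 (fully open), then dx, dy, dz in m, then a rotation vector rx, ry, rz in rad; each row shifts and turns the commanded pose from where the row before left it, along the tool's axes as they then stand; what a row does not reach is not made up. A row lasts 1/8 s, in which the tool goes at most 0.0625 m and 0.188 rad, less where a joint would pass 70% of its speed; a pose out of reach is approached as far as the arm can. The fingers move at their own pace and stop on an object; the grip force is fixed at half the most. Time passes only in rows, so rows that do not move let the fingers close. It prints the time, the measured TCP pose, the force, the opening and the grip force at its end. Input that does not fit is refused with a message, and nothing moves.
- manip.state(): the state, without advancing time (a new reading comes with each control period).
- manip.grab_frame(name): name is "scene" or "top" or "wrist"; returns the picture (400x640x3 uint8, red, green, blue); there is no depth.
- manip.camera_params(name): a dict with "intrinsics" (3x3 intrinsics, pixels), "k1" (the pictures are not rectified: a ray, as slopes to the right and down, at radius r is drawn at 1 + k1 r^2 times it, then the intrinsics apply), "xyz" and "orientation" of the camera in the world. Camera axes: x right, y down, z forward; pixel columns grow to the right and rows downward; lengths in m; the calibration is good to about 2 mm. A picture is of the moment at which its call begins: read the wrist's pose just before it. camera_params takes no time and is no camera call; for the wrist camera it gives the pose at the moment of the call.
- manip.job_done(): hands the job in; it is judged then, once.
The state is a dict: "time": time; "joint_pos": joint angles; "joint_vel": joint speeds; "joint_efforts": joint torques, N m; "tool_pos": TCP position; "tool_rot": TCP orientation; "contact_force": force on the tool from outside, world axes, zero at the start; "ft_torque": the same for the moment, N m; "gripper_width": opening from 0.0 (shut) to 1.0 (fully open); "grasp_force": force on a finger pad.
Only numpy, scipy, OpenCV 4.12 (cv2) and the standard library are available. Lean on these libraries where they do the work, as an engineer would, in place of code of your own. Each camera call takes 0.05 s, during which the arm holds its last target. There are 200 camera calls.

### The job

Unscrew the steel lid from the clamped glass jar, lay it in the tipping bin and let go of it. Then tip the bin all the way over so that the lid drops into the tray, and ease the bin gently back upright without letting it slam. Leave the other things on the worktop where they are.

Things in the scene. Friction and masses are not known exactly. Their poses are not given: they have to be found in the camera images.
- lid: Round steel screw lid with a fine-ribbed edge on the glass jar, 64 mm in diameter, 27.5 mm high, hollow below, 40 to 85 g. Origin: centre of its open underside; z up, flat top at z = 27.5 mm. It unscrews anticlockwise seen from above, rising 3.3 mm per rad, and lifts free after about 3 rad in all (turning on to 4 rad does no harm). Between twists it stays where it is left.
- lid_mid (a point): Centre of the lid: on its axis, 13.75 mm above its underside. A rubber seal under the lid makes the first turn stiff (roughly 0.1 to 0.3 N m).
- jar_stand: Glass jar, 73 mm in diameter, held fast in a rubber collar on a square wooden block (112 x 112 x 16 mm) fixed to the worktop; origin: centre of the block's underside. The jar cannot move or turn. With the lid closed the lid's flat top is 122.5 mm above the origin; the jar's shoulder (as wide as the jar) is about 40 mm below that top.
- jar_rim (a point): Centre of the jar's mouth, at its rim, 118 mm above the worktop; z up.
- tip_unit: Grey painted steel frame fixed to the worktop, 176 mm wide (its x) and 280 mm long (its y: from +80 to -200 mm), with two side cheeks 119 mm high that carry the tipping bin and an open tray on its -y side. Origin: on the worktop, right below the bin's hinge. Its -y axis is the side to which the bin dumps.
- tip_bin (a joint): Angle of the open pale aluminium tipping bin (0.45 kg): 0 upright at its stop, 1.45 rad fully tipped over the tray at its other stop. It rests by its own weight at 0, balances at about 0.9 rad and falls over from there to 1.45; brought back past the balance point and let go, it slams back to 0 in the same way. Moving it by the handle takes less than 3 N.
- bin_floor (a point): Middle of the bin's inner floor, on the moving bin; axes turn with it. Upright it lies 119 mm above the worktop, at y = +15 mm of the unit. The floor is 128 mm wide (x) and reaches from y = +83 to -45 mm of the unit; walls 41 mm high on three sides, on the dump side (-y) only a slope rising 20 mm.
- bin_handle (a point): Middle of the bin's handle, a round steel bar 14 mm thick and 114 mm long along the unit's x, free over 90 mm between its two arms, 45 mm clear of the bin's rear wall. Upright it is at y = +105 mm, 85 mm above the hinge line; it swings over the top towards -y at a radius of 135 mm. The bar can turn between fingers that keep pointing down.
- bin_hinge (a point): Middle of the bin's hinge line, 110 mm above the worktop; does not move. x along the hinge line.
- tray_in (a point): Centre of the tray's inner floor, 6 mm above the worktop; inside 166 mm (x) by 170 mm (y), walls 45 mm high; axes as the unit's.
- jar_1: Bystander: closed jar of honey with a grey lid, 71 mm in diameter, 110 mm high, standing loose near the clamped jar (either side of it). Origin: centre of its underside.
- spice_jar_1: Bystander: spice jar with a black cap, 40 mm in diameter, 105 mm high, loose. Origin: centre of its underside.
- candle_1: Bystander: candle in a glass, 76 mm in diameter, 90 mm high, loose. Origin: centre of its underside.

How it is judged:
On the way, in this order (a step that is already met when the one before it is completed fails the run):
1. the lid is off the jar (z of lid_mid in the frame of jar_rim above 0.03 m), for 0.1 s.
2. the lid lies in the upright bin, let go (x of lid_mid in the frame of bin_floor between -0.06 and 0.06 m and y of lid_mid in the frame of bin_floor between -0.07 and 0.07 m and z of lid_mid in the frame of bin_floor between 0 and 0.035 m and value of joint tip_bin below 0.1 rad and contact force between lid and the fingers below 0.1 N and linear speed of lid below 0.05 m/s), for 0.2 s.
3. the bin is tipped fully over and the lid is in the tray (value of joint tip_bin above 1.3 rad and x of lid_mid in the frame of tray_in between -0.083 and 0.083 m and y of lid_mid in the frame of tray_in between -0.085 and 0.085 m and z of lid_mid in the frame of tray_in below 0.045 m), for 0.1 s.
At the end, for the whole second after the job is handed in: The lid lies at rest within the tray's walls (its centre inside the tray and below the wall's top), and the bin is upright again, within 0.06 rad of its stop (x of lid_mid in the frame of tray_in between -0.083 and 0.083 m and y of lid_mid in the frame of tray_in between -0.085 and 0.085 m and z of lid_mid in the frame of tray_in below 0.045 m and value of joint tip_bin below 0.06 rad and linear speed of lid below 0.03 m/s); the robot touches nothing.
It fails at once if the bin slams back upright (swings back faster than 2.5 rad/s) (velocity of joint tip_bin below -2.5 rad/s).
It fails at once if a bystander is moved more than 40 mm (distance of any of jar_1, spice_jar_1, candle_1 from where it was at the start of the episode above 0.04 m).
It also fails if it takes over 70 s, if anything falls off the work surface, if the arm or the gripper's body presses on something with over 40 N, if the wrist force passes 120 N, or if a joint passes its speed limit or range.

## Working session

There is one attempt and no reset: what is moved stays moved. The work goes in short steps, Python scripts to look and compute and a shell command to move; the robot and the scene stay as the last step left them, time stands still between calls to the robot, and variables do not carry over. Pictures are saved under pics/ and viewed, at most 10 in all, crops included, and the job is handed in when it is done.

```bash
ls; mkdir -p pics; python3 - <<'E'
from plant import manip
import cv2
for n in ("scene","top"):
    p=manip.camera_params(n);print(n,p)
    cv2.imwrite(f"pics/{n}0.png",manip.grab_frame(n)[:,:,::-1])
print(manip.state())
E
```

```text
pics
plant.py
shift.py
scene {'intrinsics': array([[474.59406377,   0.        , 317.11095276],
       [  0.        , 474.59406377, 203.25091421],
       [  0.        ,   0.        ,   1.        ]]), 'k1': -0.035640392037420185, 'xyz': array([-0.07680975,  0.82441929,  0.7786369 ]), 'orientation': array([ 0.16024746, -0.28610297,  0.83204534, -0.44739959])}
top {'intrinsics': array([[409.55369102,   0.        , 321.22399616],
       [  0.        , 409.55369102, 195.15490352],
       [  0.        ,   0.        ,   1.        ]]), 'k1': -0.09972084645486763, 'xyz': array([0.40989486, 0.06142101, 1.04490903]), 'orientation': array([-0.04787388,  0.7109706 , -0.69746874,  0.07593582])}
{'time': 0.1, 'joint_pos': array([-1.32501572e+00,  5.32911023e-02,  1.61414751e+00, -2.27080431e-05,
        1.47601274e+00, -1.19015387e-01]), 'joint_vel': array([ 0.00041765, -0.00167198, -0.00341558, -0.00048261,  0.00030018,
       -0.00146555]), 'joint_efforts': array([-2.38977145e-04, -3.94908893e+01, -3.71360886e+01, -1.48315103e-04,
        3.94315110e-03,  7.13985415e-06]), 'tool_pos': array([ 0.22281023, -0.58328493,  0.20639133]), 'tool_rot': array([-9.26764446e-04,  9.83410931e-01,  1.81389299e-01, -7.01443315e-05]), 'contact_force': array([-0.18508851,  0.3220328 ,  0.75991289]), 'ft_torque': array([0.04216686, 0.04248182, 0.04391035]), 'grasp_force': 0.0, 'gripper_width': 1.0015149883020098}
```

View pics/scene0.png

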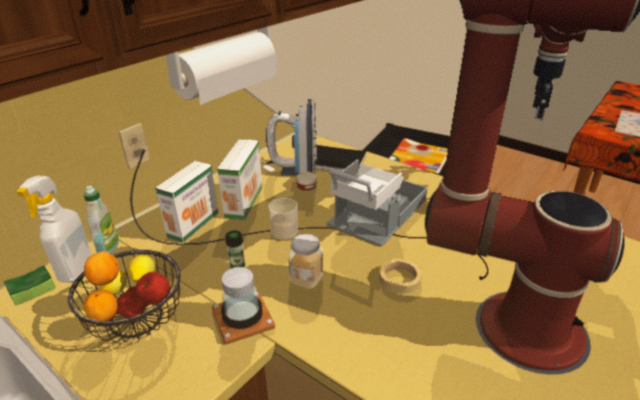

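View pics/top0.png

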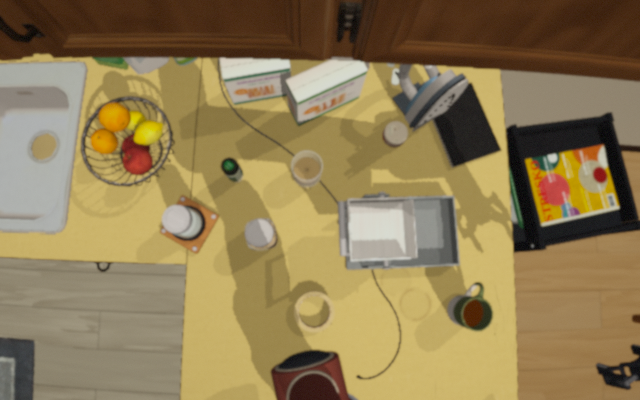

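The top view (rightwards = −y, up = +x) shows the lid near (180,220) on its brown block at (188,223). The honey jar is at (260,234), the spice jar at (231,168) and the candle at (307,168). The tip unit spans (338–458, 195–268), with the handle on its left and the tray on its right. Next I'll enlarge the crops.

```bash
cat > h.py <<'E'
import numpy as np, cv2
from plant import manip
from scipy.spatial.transform import Rotation as R
def rot(q): return R.from_quat([q[1],q[2],q[3],q[0]])
def ray(p,uv):
    K=p["intrinsics"]; d=np.array([p["k1"],0,0,0.])
    uv=np.array(uv,float).reshape(-1,1,2)
    x=cv2.undistortPoints(uv,K,d).reshape(-1,2)
    return rot(p["orientation"]).apply(np.c_[x,np.ones(len(x))])
def onplane(p,uv,z):
    v=ray(p,uv); c=np.array(p["xyz"]); return c+v*((z-c[2])/v[:,2])[:,None]
def proj(p,X):
    x=rot(p["orientation"]).inv().apply(np.array(X,float).reshape(-1,3)-p["xyz"])
    r,_=cv2.projectPoints(x,np.zeros(3),np.zeros(3),p["intrinsics"],np.array([p["k1"],0,0,0.])); return r.reshape(-1,2)
E
python3 - <<'E'
from h import *
im=cv2.imread("pics/top0.png")
a=cv2.resize(im[185:265,150:300],None,fx=5,fy=5,interpolation=cv2.INTER_CUBIC)
b=cv2.resize(im[185:275,325:475],None,fx=5,fy=5,interpolation=cv2.INTER_CUBIC)
for k,i in (("a",a),("b",b)): cv2.imwrite(f"pics/crop_{k}.png",i)
p=manip.camera_params("top")
print(onplane(p,[[180,220]],.1225),onplane(p,[[188,223]],.016),onplane(p,[[260,233]],.1),onplane(p,[[231,166]],.1),onplane(p,[[307,168]],.09))
E
```

```text
[[0.50940657 0.34449031 0.1225    ]] [[0.51381216 0.35629095 0.016     ]] [[0.48612275 0.16460162 0.1       ]] [[0.64288403 0.23973264 0.1       ]] [[0.64478393 0.05980925 0.09      ]]
```

View pics/crop_a.png

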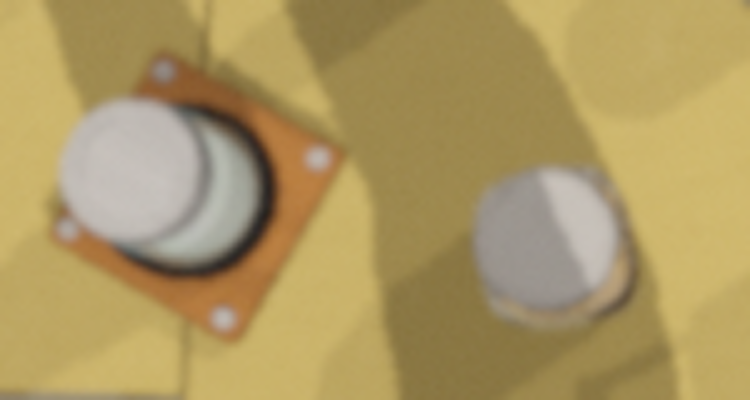

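View pics/crop_b.png

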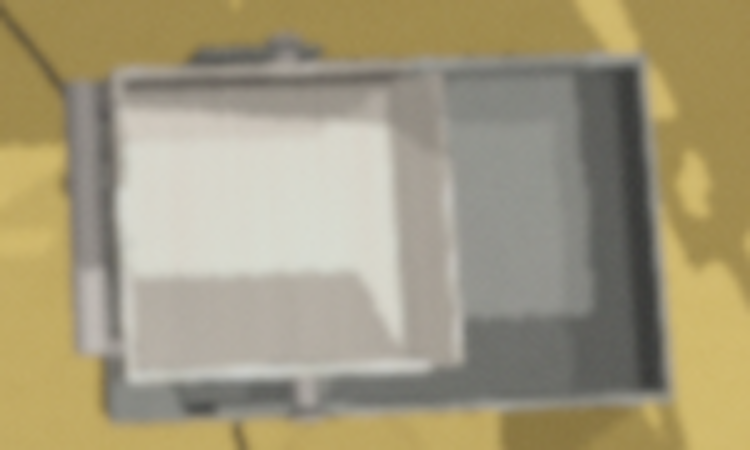

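Crop a shows the lid top as a circle centred at (133,170), radius about 72, with the honey lid at (547,238). Crop b shows the handle bar running from (82,83) to (90,352). The hinge pins are at (287,45) and (307,392), and the tray's end corners at (640,60) and (668,398).

```bash
python3 - <<'E'
from h import *
p=manip.camera_params("top")
def c(pts,ox,oy): return (np.array(pts,float)+.5)/5-.5+[ox,oy]
np.set_printoptions(precision=4,suppress=True)
print("lid",onplane(p,c([[133,170],[61,170],[205,170],[133,98],[133,242]],150,185),.1225))
print("honey",onplane(p,c([[547,238]],150,185),.11))
print("block corners",onplane(p,c([[165,50],[345,152],[235,340],[52,235]],150,185),.016))
h=onplane(p,c([[82,83],[90,352]],325,185),.198);print("handle",h,h.mean(0))
k=onplane(p,c([[287,40],[308,405]],325,185),.112);print("hinge",k,k.mean(0))
t=onplane(p,c([[640,60],[668,398]],325,185),.048);print("tray",t,t.mean(0))
d=k.mean(0)-t.mean(0);print("y axis",d,np.hypot(*d[:2]),np.arctan2(d[1],d[0])); d=h[0]-h[1];print(np.arctan2(d[1],d[0]),np.hypot(*d[:2]));d=k[0]-k[1];print(np.arctan2(d[1],d[0]),np.hypot(*d[:2]))
d=t[0]-t[1];print(np.arctan2(d[1],d[0]),np.hypot(*d[:2]))
# tool yaw info
s=manip.state();print(rot(s["tool_rot"]).as_matrix())
print(manip.camera_params("wrist"))
E
```

```text
lid [[0.5124 0.3534 0.1225]
 [0.5115 0.3865 0.1225]
 [0.5132 0.3205 0.1225]
 [0.5453 0.3559 0.1225]
 [0.4798 0.3511 0.1225]]
honey [[0.4871 0.1659 0.11  ]]
block corners [[0.586  0.3753 0.016 ]
 [0.5359 0.28   0.016 ]
 [0.4404 0.3299 0.016 ]
 [0.4903 0.4261 0.016 ]]
handle [[ 0.5484 -0.0129  0.198 ]
 [ 0.4363 -0.0171  0.198 ]] [ 0.4923 -0.015   0.198 ]
hinge [[ 0.5849 -0.1165  0.112 ]
 [ 0.4163 -0.1248  0.112 ]] [ 0.5006 -0.1207  0.112 ]
tray [[ 0.5909 -0.31    0.048 ]
 [ 0.4215 -0.3182  0.048 ]] [ 0.5062 -0.3141  0.048 ]
y axis [-0.0056  0.1934  0.064 ] 0.19350856991330595 1.5994921451166808
0.03734492076765976 0.11218513289465998
0.049207299938755264 0.1687733661872603
0.048779390052067086 0.16955972622058235
[[ 0.9342  0.3568 -0.0005]
 [ 0.3568 -0.9342  0.0018]
 [ 0.0002 -0.0018 -1.    ]]
{'intrinsics': array([[288.2454,   0.    , 316.33  ],
       [  0.    , 288.2454, 201.2378],
       [  0.    ,   0.    ,   1.    ]]), 'k1': -0.04831292925146244, 'xyz': array([ 0.2951, -0.5567,  0.3728]), 'orientation': array([ 0.1239,  0.8144, -0.5604, -0.0864])}
```

```bash
python3 shift.py '[[1,0,0,-0.05,0,0,0],[1,0,0,-0.05,0,0,0],[1,0.0378,-0.0482,0,0,0,0],[1,0.0378,-0.0482,0,0,0,0],[1,0.0378,-0.0482,0,0,0,0]]'
python3 shift.py '[[1,0.0378,-0.0482,0,0,0,0],[1,0.0378,-0.0482,0,0,0,0],[1,0.0378,-0.0482,0,0,0,0],[1,0.0378,-0.0482,0,0,0,0],[1,0.0378,-0.0482,0,0,0,0]]'
```

```text
time: 0.72
tool_pos: [0.2775, -0.4065, 0.307]
tool_rot: [-0.0, 0.983, 0.181, 0.0]
contact_force: [1.1, 0.5, 0.8]
gripper_width: 0.999
grasp_force: 0.0
time: 1.35
tool_pos: [0.3679, -0.1138, 0.3071]
tool_rot: [0.0, 0.983, 0.181, 0.0]
contact_force: [1.0, 0.2, 0.3]
gripper_width: 1.004
grasp_force: 0.0
```

```bash
python3 shift.py '[[1,0.0378,-0.0482,0,0,0,0],[1,0.0378,-0.0482,0,0,0,0],[1,0.0378,-0.0482,0,0,0,0],[1,0.0378,-0.0482,0,0,0,0],[1,0.0378,-0.0482,0,0,0,0]]'
python3 shift.py '[[1,0.0378,-0.0482,0,0,0,0],[1,0.0378,-0.0482,0,0,0,0],[1,0,0,0,0,0,0],[1,0,0,0,0,0,0]]'
python3 - <<'E'
from h import *
s=manip.state();p=manip.camera_params("wrist");im=manip.grab_frame("wrist")
print(s["joint_pos"],s["tool_pos"],p["xyz"]); np.set_printoptions(suppress=True,precision=3)
uv=proj(p,[[.5125,.3533,.1225]]);print(uv)
t=np.linspace(0,6.28,60);c=np.c_[.5125+.032*np.cos(t),.3533+.032*np.sin(t),0*t+.1225]
o=im[:,:,::-1].copy();cv2.imwrite("pics/w1.png",o)
cv2.polylines(o,[np.int32(proj(p,c))],True,(0,0,255),1);cv2.imwrite("pics/w1o.png",o)
E
```

```text
time: 1.98
tool_pos: [0.4585, 0.179, 0.3072]
tool_rot: [0.0, 0.983, 0.182, -0.0]
contact_force: [0.9, -1.1, 0.0]
gripper_width: 0.999
grasp_force: 0.0
time: 2.48
tool_pos: [0.4944, 0.2937, 0.3068]
tool_rot: [0.0, 0.983, 0.182, -0.001]
contact_force: [0.4, 1.1, 0.5]
gripper_width: 1.0
grasp_force: 0.0
[ 4.06787230e-01 -1.04417855e-01  1.60390336e+00 -3.96189390e-04
  1.64368922e+00  1.61234427e+00] [0.49440129 0.29365888 0.30677682] [0.56683801 0.32075021 0.47306548]
[[274.795 144.786]]
```

View pics/w1o.png

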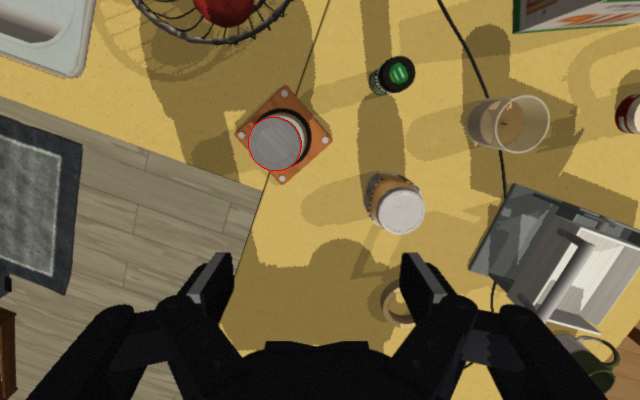

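The wrist image shows the lid disc centred at (275,144), and my predicted circle lies right on it. The honey jar is at (400,208), well clear. Approaching the lid now.

```bash
python3 shift.py '[[1,0.0382,-0.0492,0,0,0,0],[1,0,0,0.055,0,0,0],[1,0,0,0.055,0,0,0],[1,0,0,0.03,0,0,0],[1,0,0,0,0,0,0]]'
python3 shift.py '[[1,0,0,0.03,0,0,0],[1,0,0,0.03,0,0,0],[1,0,0,0.0225,0,0,0],[1,0,0,0,0,0,0],[1,0,0,0,0,0,0]]'
```

```text
time: 3.15
tool_pos: [0.5112, 0.3511, 0.1646]
tool_rot: [0.001, 0.984, 0.18, -0.003]
contact_force: [-0.6, -0.7, 0.1]
gripper_width: 1.0
grasp_force: 0.0
time: 3.78
tool_pos: [0.5145, 0.3538, 0.088]
tool_rot: [-0.001, 0.983, 0.181, 0.002]
contact_force: [0.6, -0.7, 0.9]
gripper_width: 0.999
grasp_force: 0.0
```

```bash
python3 shift.py '[[1,0,0,0,0,0,0],[1,0,0,0,0,0,0]]'
python3 shift.py '[[0,0,0,0,0,0,0],[0,0,0,0,0,0,0],[0,0,0,0,0,0,0],[0,0,0,0,0,0,0],[0,0,0,0,0,0,0]]'
```

```text
time: 4.03
tool_pos: [0.5136, 0.3538, 0.0864]
tool_rot: [-0.0, 0.983, 0.181, 0.001]
contact_force: [-0.9, 0.3, 0.2]
gripper_width: 0.997
grasp_force: 0.0
time: 4.65
tool_pos: [0.5127, 0.3549, 0.0865]
tool_rot: [-0.001, 0.983, 0.181, 0.0]
contact_force: [-4.4, 3.8, 5.7]
gripper_width: 0.713
grasp_force: 63.7
```

```bash
python3 shift.py '[[0,0,0,-0.0005,0,0,-0.15],[0,0,0,-0.0005,0,0,-0.15],[0,0,0,-0.0005,0,0,-0.15],[0,0,0,-0.0005,0,0,-0.15],[0,0,0,0,0,0,0]]'
python3 -c "
from h import *
s=manip.state();print(s['joint_pos'],s['ft_torque'],s['contact_force'])"
```

```text
time: 5.28
tool_pos: [0.5124, 0.3556, 0.0881]
tool_rot: [-0.002, 0.886, 0.464, 0.001]
contact_force: [-4.2, 4.6, 3.8]
gripper_width: 0.715
grasp_force: 64.4
[0.48551943 0.14749176 1.71728994 0.00410756 1.27542605 1.08914642] [0.92375278 0.70502561 0.01931992] [-4.19603649  4.59750071  3.80595193]
```

```bash
R='stop'; python3 shift.py '[[0,0,0,-0.0006,0,0,-0.18],[0,0,0,-0.0006,0,0,-0.18],[0,0,0,-0.0006,0,0,-0.18],[0,0,0,-0.0006,0,0,-0.18],[0,0,0,-0.0006,0,0,-0.18]]'
python3 shift.py '[[0,0,0,-0.0006,0,0,-0.18],[0,0,0,-0.0006,0,0,-0.18],[0,0,0,-0.0006,0,0,-0.18],[0,0,0,-0.0006,0,0,-0.18],[0,0,0,-0.0006,0,0,-0.18]]'
python3 shift.py '[[0,0,0,-0.0006,0,0,-0.18],[0,0,0,-0.0006,0,0,-0.18],[0,0,0,-0.0006,0,0,-0.18],[0,0,0,-0.0006,0,0,-0.18],[0,0,0,-0.0006,0,0,-0.18]]'
python3 shift.py '[[0,0,0,-0.0006,0,0,-0.18],[0,0,0,-0.0006,0,0,-0.18],[0,0,0,0,0,0,0],[0,0,0,0,0,0,0]]'
python3 -c "
from h import *
s=manip.state();print(s['joint_pos'],s['ft_torque'],s['contact_force'])"
```

```text
time: 5.9
tool_pos: [0.5116, 0.3557, 0.0904]
tool_rot: [-0.002, 0.594, 0.805, 0.001]
contact_force: [-4.2, 7.4, 2.4]
gripper_width: 0.721
grasp_force: 64.7
time: 6.52
tool_pos: [0.5113, 0.3552, 0.0934]
tool_rot: [-0.002, 0.184, 0.983, 0.001]
contact_force: [-4.7, 3.8, 3.7]
gripper_width: 0.714
grasp_force: 64.9
time: 7.15
tool_pos: [0.5114, 0.3547, 0.0964]
tool_rot: [-0.001, -0.262, 0.965, 0.001]
contact_force: [-4.8, 3.5, 3.9]
gripper_width: 0.717
grasp_force: 64.9
time: 7.65
tool_pos: [0.5116, 0.3538, 0.0975]
tool_rot: [-0.001, -0.426, 0.905, 0.001]
contact_force: [-4.7, 0.8, 4.6]
gripper_width: 0.716
grasp_force: 65.0
[ 4.84774128e-01  1.36855499e-01  1.71238771e+00  1.39780790e-03
  1.29474742e+00 -1.96730720e+00] [0.11096271 1.01886091 0.14045886] [-4.71422034  0.80437512  4.6223634 ]
```

```bash
python3 shift.py '[[0,0,0,-0.003,0,0,0],[0,0,0,-0.003,0,0,0],[0,0,0,0,0,0,0]]'
python3 shift.py '[[0,0,0,-0.01,0,0,0],[0,0,0,-0.02,0,0,0],[0,0,0,-0.03,0,0,0],[0,0,0,0,0,0,0],[0,0,0,0,0,0,0]]'
python3 - <<'E'
from h import *
s=manip.state();print(s["joint_pos"],s["contact_force"],rot(s["tool_rot"]).as_matrix().round(3))
im=manip.grab_frame("scene");cv2.imwrite("pics/s1.png",im[:,:,::-1])
cv2.imwrite("pics/s1c.png",cv2.resize(im[150:350,150:450,::-1],None,fx=2,fy=2))
E
```

```text
time: 8.02
tool_pos: [0.5117, 0.3532, 0.1025]
tool_rot: [-0.002, -0.427, 0.904, 0.0]
contact_force: [-5.4, 1.4, -1.4]
gripper_width: 0.713
grasp_force: 65.7
time: 8.65
tool_pos: [0.5134, 0.3534, 0.1638]
tool_rot: [0.001, -0.427, 0.904, -0.0]
contact_force: [-0.8, -0.3, -1.4]
gripper_width: 0.716
grasp_force: 65.8
[ 4.83673985e-01  7.73095236e-02  1.66088454e+00 -3.94808841e-04
  1.40190032e+00 -1.96989201e+00] [-0.81674143 -0.2541948  -1.44054871] [[-0.635 -0.773  0.002]
 [-0.773  0.635  0.   ]
 [-0.001 -0.001 -1.   ]]
```

View pics/s1c.png

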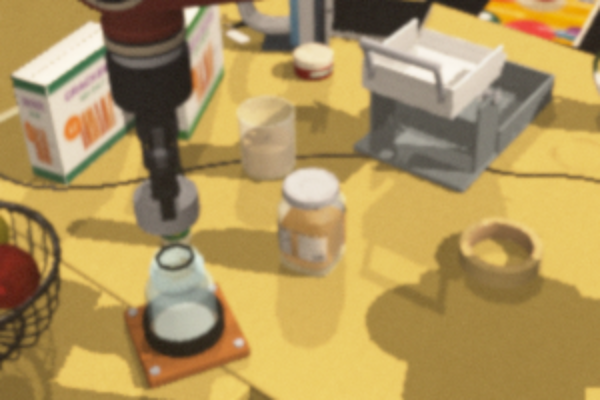

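The lid is off and held at (165,205) in the crop, and the jar mouth is open at (175,257). The bystanders haven't moved. I'll rotate so that tool y lies along the unit's y, then carry the lid to the bin.

```bash
python3 shift.py '[[0,0,0,-0.022,0,0,0.166],[0,0,0,-0.022,0,0,0.166],[0,0,0,-0.022,0,0,0.166],[0,0,0,-0.022,0,0,0.166],[0,0,0,-0.022,0,0,0.166]]'
python3 shift.py '[[0,0,0,0,0,0,0],[0,0.0048,-0.0575,0,0,0,0],[0,0.0048,-0.0575,0,0,0,0],[0,0.0048,-0.0575,0,0,0,0],[0,0.0048,-0.0575,0,0,0,0]]'
python3 shift.py '[[0,0.0048,-0.0575,0,0,0,0],[0,0.0048,-0.0575,0,0,0,0],[0,0.0048,-0.0575,0,0,0,0],[0,0,0,0,0,0,0],[0,0,0,0,0,0,0]]'
python3 - <<'E'
from h import *
s=manip.state();M=rot(s["tool_rot"]).as_matrix();print(s["joint_pos"],M.round(3), (M.T@(np.array([.4975,-.108,.2])-s["tool_pos"])).round(4))
print("handle",(M.T@(np.array([.4933,-.014,.2])-s["tool_pos"])).round(4))
E
```

```text
time: 9.32
tool_pos: [0.5124, 0.3531, 0.2721]
tool_rot: [-0.001, -0.024, 1.0, -0.001]
contact_force: [0.2, -0.7, -0.3]
gripper_width: 0.714
grasp_force: 65.8
time: 9.95
tool_pos: [0.5048, 0.121, 0.2707]
tool_rot: [-0.001, -0.028, 1.0, -0.0]
contact_force: [1.1, 0.4, -0.1]
gripper_width: 0.717
grasp_force: 65.8
time: 10.58
tool_pos: [0.5002, -0.05, 0.2715]
tool_rot: [-0.001, -0.027, 1.0, 0.001]
contact_force: [0.1, 1.0, -0.2]
gripper_width: 0.717
grasp_force: 65.9
[-2.48099475e-01 -2.73192618e-01  1.80807888e+00  4.95596818e-04
  1.60926225e+00 -1.87309585e+00] [[-0.999 -0.054 -0.002]
 [-0.054  0.999  0.001]
 [ 0.002  0.001 -1.   ]] [ 0.0056 -0.0579  0.0715]
handle [0.0047 0.0362 0.0716]
```

```bash
python3 shift.py '[[0,0.0056,-0.0579,0,0,0,0],[0,0,0,0,0,0,0],[0,0,0,0.05,0,0,0],[0,0,0,0.05,0,0,0],[0,0,0,0.03,0,0,0]]'
python3 shift.py '[[0,0,0,0.01,0,0,0],[0,0,0,0.006,0,0,0],[0,0,0,0.004,0,0,0],[0,0,0,0.002,0,0,0],[0,0,0,0,0,0,0]]'
```

```text
time: 11.2
tool_pos: [0.4968, -0.1056, 0.1396]
tool_rot: [-0.002, -0.028, 1.0, 0.001]
contact_force: [0.0, -0.8, -0.0]
gripper_width: 0.713
grasp_force: 65.9
time: 11.82
tool_pos: [0.4986, -0.1086, 0.1219]
tool_rot: [0.001, -0.027, 1.0, -0.0]
contact_force: [-0.2, 0.3, -0.7]
gripper_width: 0.716
grasp_force: 65.9
```

```bash
python3 shift.py '[[0,0,0,0.002,0,0,0],[0,0,0,0.002,0,0,0],[0,0,0,0.001,0,0,0],[0,0,0,0,0,0,0]]'
python3 shift.py '[[0,0,0,0.001,0,0,0],[0,0,0,0.001,0,0,0],[0,0,0,0,0,0,0]]'
```

```text
time: 12.32
tool_pos: [0.4981, -0.1084, 0.116]
tool_rot: [-0.0, -0.027, 1.0, 0.0]
contact_force: [-0.5, 0.1, -0.7]
gripper_width: 0.719
grasp_force: 65.9
time: 12.7
tool_pos: [0.4981, -0.1084, 0.1141]
tool_rot: [-0.0, -0.027, 1.0, 0.0]
contact_force: [-0.3, 0.1, -0.6]
gripper_width: 0.715
grasp_force: 65.9
```

Close to the floor and not yet touching, so I'll release here and rise.

```bash
python3 shift.py '[[0.85,0,0,0,0,0,0],[0.85,0,0,0,0,0,0],[0.85,0,0,0,0,0,0],[0.85,0,0,0,0,0,0]]'
python3 shift.py '[[0.85,0,0,-0.02,0,0,0],[0.85,0,0,-0.04,0,0,0],[0.85,0,0,-0.06,0,0,0],[0.85,0,0,-0.03,0,0,0],[0.85,0,0,0,0,0,0]]'
python3 shift.py '[[0.5,0,0.05,0,0,0,0],[0.5,0,0.045,0,0,0,0],[0.5,0,0.045,0,0,0,0],[0.5,0,0,0,0,0,0],[0.5,0,0,0,0,0,0]]'
python3 - <<'E'
from h import *
s=manip.state();M=rot(s["tool_rot"]).as_matrix();print(s["joint_pos"],M.round(3))
print("handle",(M.T@(np.array([.4933,-.014,.195])-s["tool_pos"])).round(4))
im=manip.grab_frame("top");cv2.imwrite("pics/t1.png",im[:,:,::-1])
w=manip.grab_frame("wrist");cv2.imwrite("pics/w2.png",w[:,:,::-1])
a=cv2.resize(im[170:280,320:470,::-1],None,fx=4,fy=4);b=cv2.resize(w[:,:,::-1],None,fx=.6,fy=.6)
o=np.zeros((440+150,600,3),np.uint8);o[:440]=a;cv2.imwrite("pics/t1c.png",a)
E
```

```text
time: 13.2
tool_pos: [0.4983, -0.1084, 0.1143]
tool_rot: [0.0, -0.027, 1.0, -0.0]
contact_force: [0.6, -0.4, 0.4]
gripper_width: 0.846
grasp_force: 0.0
time: 13.82
tool_pos: [0.5001, -0.1091, 0.2696]
tool_rot: [0.004, -0.027, 1.0, -0.002]
contact_force: [1.1, -0.1, -0.9]
gripper_width: 0.852
grasp_force: 0.0
time: 14.45
tool_pos: [0.4904, 0.0311, 0.2634]
tool_rot: [-0.001, -0.027, 1.0, -0.0]
contact_force: [-0.1, -0.7, -0.5]
gripper_width: 0.499
grasp_force: 0.0
[-8.78977577e-02 -3.00460619e-01  1.84324237e+00 -5.52508357e-04
  1.60012062e+00 -1.71216219e+00] [[-0.999 -0.053 -0.001]
 [-0.053  0.999 -0.   ]
 [ 0.001 -0.    -1.   ]]
handle [-0.0006 -0.0452  0.0684]
```

View pics/w2.png

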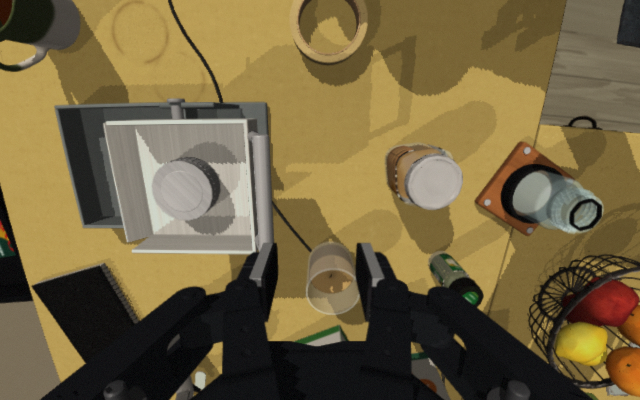

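View pics/t1c.png

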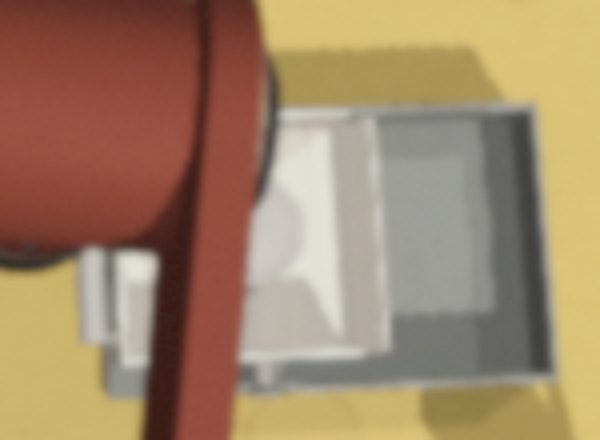

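The wrist view shows the lid lying free in the bin at (187,188). The handle bar runs along x≈262 from row 135 to 245, and the bystanders are in place. Next I'll locate the handle from this image.

```bash
python3 - <<'E'
from h import *
np.set_printoptions(suppress=True,precision=4)
s=manip.state();p=manip.camera_params("wrist");M=rot(s["tool_rot"]).as_matrix()
g=cv2.cvtColor(cv2.imread("pics/w2.png"),cv2.COLOR_BGR2HSV)
for r in (155,190,225): print(r,g[r,244:280,1])
q=onplane(p,[[261,190],[260,155],[263,225]],.195);print(q)
print((M.T@(q[0]-s["tool_pos"])))
E
```

```text
155 [ 29  26  16  19  26  32  37  24  28  15  17  16  17  17  17  17  18  17
  15  17  21  16  18  19  19  37 116 138 142 146 141 139 141 143 139 141]
190 [ 18  24  24  16  10  15  15  26  30  21  27  21  17  17  17  16  16  19
  18  19  18  16  20  20  13  15  21  79 135 142 137 138 140 142 140 139]
225 [ 28  29  30  28  27  29  25  15  18  24  25  20  28  19  19  20  18  19
  18  15  18  16  14  19  15  17   9  14  36 105 137 142 142 143 142 139]
[[ 0.4812 -0.0173  0.195 ]
 [ 0.4516 -0.0181  0.195 ]
 [ 0.513  -0.0157  0.195 ]]
[ 0.0118 -0.0472  0.0688]
```

```bash
python3 shift.py '[[0.5,-0.001,-0.046,0,0,0,0],[0.5,0,0,0,0,0,0],[0.5,0,0,0.05,0,0,0],[0.5,0,0,0.036,0,0,0],[0.5,0,0,0,0,0,0]]'
python3 shift.py '[[0.5,0,0,0,0,0,0],[0.5,0,0,0,0,0,0]]'
```

```text
time: 15.18
tool_pos: [0.4917, -0.0143, 0.1746]
tool_rot: [-0.004, -0.026, 1.0, 0.001]
contact_force: [-0.3, -0.1, 0.7]
gripper_width: 0.496
grasp_force: 0.0
time: 15.42
tool_pos: [0.4956, -0.0147, 0.1808]
tool_rot: [0.002, -0.027, 1.0, -0.0]
contact_force: [-0.9, 0.1, 0.2]
gripper_width: 0.504
grasp_force: 0.0
```

```bash
python3 shift.py '[[0,0,0,0,0,0,0],[0,0,0,0,0,0,0],[0,0,0,0,0,0,0],[0,0,0,0,0,0,0],[0,0,0,0,0,0,0]]'
```

```text
time: 16.05
tool_pos: [0.4942, -0.0145, 0.1782]
tool_rot: [0.0, -0.027, 1.0, 0.0]
contact_force: [-0.5, -0.2, -0.1]
gripper_width: 0.0
grasp_force: 0.2
```

```bash
python3 - <<'E'
from h import *
w=manip.grab_frame("wrist")[:,:,::-1];s=manip.grab_frame("scene")[:,:,::-1]
cv2.imwrite("pics/w3.png",w);cv2.imwrite("pics/s3.png",s)
a=cv2.resize(w[80:380,80:420],(400,353));b=cv2.resize(s[130:250,300:440],(400,343),interpolation=cv2.INTER_CUBIC)
o=np.zeros((360,800,3),np.uint8);o[:353,:400]=a;o[:343,400:]=b;cv2.imwrite("pics/c3.png",o)
p=manip.camera_params("wrist");print(proj(p,[[.4942,-.0145,.178],[.4942,-.0145,.195],[.4942-.045,-.0165,.195]]))
E
```

```text
[[316.88899215 236.55839358]
 [316.94096511 248.8401766 ]
 [317.77745548 171.56018746]]
```

View pics/c3.png

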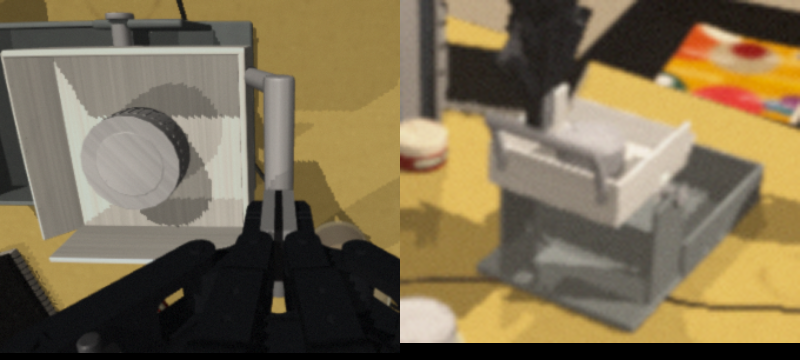

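```bash
python3 - <<'E'
from h import *
np.set_printoptions(suppress=True,precision=4)
p=manip.camera_params("scene")
for z in (.165,.175,.185,.195): print(z,proj(p,[[.4942+.055,-.012,z],[.4942-.055,-.0175,z]]).round(1).tolist())
# wrist edges
w=cv2.cvtColor(cv2.imread("pics/w3.png"),cv2.COLOR_BGR2HSV)
for r in (170,200,225): print(r,w[r,296:340,1].tolist(),w[r,296:340,2].tolist())
pw=manip.camera_params("wrist");s=manip.state();M=rot(s["tool_rot"]).as_matrix()
for u in (306,330): print(ray(pw,[[u,200]])[0],pw["xyz"])
E
```

```text
0.165 [[330.2, 179.8], [367.6, 192.7]]
0.175 [[330.2, 176.4], [367.8, 189.2]]
0.185 [[330.2, 173.0], [368.0, 185.7]]
0.195 [[330.2, 169.5], [368.2, 182.1]]
170 [128, 144, 141, 145, 143, 140, 141, 123, 35, 23, 19, 18, 19, 20, 16, 18, 19, 20, 17, 17, 18, 15, 16, 16, 17, 18, 18, 18, 15, 19, 14, 18, 14, 32, 103, 138, 139, 141, 141, 140, 140, 140, 141, 142] [78, 90, 101, 120, 150, 153, 154, 145, 108, 121, 131, 141, 146, 156, 158, 160, 162, 162, 164, 166, 169, 165, 161, 155, 152, 144, 143, 138, 132, 119, 108, 97, 88, 79, 104, 150, 156, 155, 155, 157, 155, 155, 155, 154]
200 [75, 138, 141, 143, 141, 137, 140, 129, 61, 19, 16, 22, 16, 17, 18, 14, 17, 17, 17, 18, 20, 19, 19, 18, 22, 20, 18, 17, 16, 18, 15, 17, 25, 78, 135, 137, 137, 138, 136, 139, 139, 138, 135, 136] [58, 89, 94, 93, 94, 97, 95, 93, 96, 118, 129, 139, 144, 151, 159, 160, 161, 163, 164, 167, 168, 164, 159, 153, 152, 142, 138, 135, 126, 111, 102, 91, 82, 91, 142, 171, 177, 175, 176, 176, 174, 175, 176, 175]
225 [32, 98, 68, 36, 21, 72, 126, 129, 90, 23, 18, 20, 19, 18, 16, 18, 19, 17, 22, 17, 18, 19, 19, 20, 21, 18, 20, 17, 16, 13, 14, 24, 31, 97, 139, 141, 143, 143, 148, 141, 140, 142, 140, 142] [55, 60, 45, 42, 36, 39, 65, 95, 105, 111, 129, 137, 145, 154, 158, 160, 162, 165, 166, 167, 167, 164, 157, 152, 145, 140, 130, 123, 110, 98, 91, 84, 73, 79, 110, 114, 114, 112, 112, 114, 115, 113, 115, 115]
[ 0.296  -0.0201 -0.9556] [ 0.4189 -0.0189  0.3446]
[ 0.2916  0.0631 -0.9557] [ 0.4189 -0.0189  0.3446]
```

The left crop shows the bar at column ~280, in line with the shut fingers. The width of 0 means they closed without holding it. The lid still lies in the bin. I'll reopen, go 7 mm deeper, and close step by step.

```bash
python3 shift.py '[[0.5,0,0,0,0,0,0],[0.5,0,0,0,0,0,0],[0.5,0,0,0.004,0,0,0],[0.5,0,0,0.003,0,0,0],[0.5,0,0,0,0,0,0]]'
for i in 1 2; do python3 shift.py '[[0,0,0,0,0,0,0],[0,0,0,0,0,0,0]]'; done;  python3 shift.py '[[0,0,0,0,0,0,0]]'
```

```text
time: 16.77
tool_pos: [0.4939, -0.0144, 0.1706]
tool_rot: [-0.0, -0.027, 1.0, 0.0]
contact_force: [0.2, -0.1, 0.4]
gripper_width: 0.497
grasp_force: 0.0
time: 17.02
tool_pos: [0.4943, -0.0144, 0.1717]
tool_rot: [0.0, -0.027, 1.0, 0.0]
contact_force: [-1.1, 1.1, -0.2]
gripper_width: 0.121
grasp_force: 58.6
time: 17.27
tool_pos: [0.4943, -0.0143, 0.1717]
tool_rot: [0.0, -0.027, 1.0, 0.0]
contact_force: [-1.9, 0.6, 3.6]
gripper_width: 0.123
grasp_force: 58.7
time: 17.4
tool_pos: [0.4943, -0.0144, 0.1717]
tool_rot: [0.0, -0.027, 1.0, 0.0]
contact_force: [-2.0, 1.0, 3.8]
gripper_width: 0.121
grasp_force: 58.8
```

```bash
python3 shift.py '[[0.35,0,0,0,0,0,0],[0.35,0,0,0,0,0,0],[0.35,0,0,0.004,0,0,0],[0.35,0,0,0,0,0,0],[0.35,0,0,0,0,0,0]]'
python3 shift.py '[[0,0,0,0,0,0,0],[0,0,0,0,0,0,0],[0,0,0,0,0,0,0],[0,0,0,0,0,0,0]]'
```

```text
time: 18.02
tool_pos: [0.4942, -0.0145, 0.167]
tool_rot: [-0.0, -0.027, 1.0, 0.0]
contact_force: [0.1, -0.2, -0.1]
gripper_width: 0.35
grasp_force: 0.0
time: 18.52
tool_pos: [0.4943, -0.0143, 0.1675]
tool_rot: [0.0, -0.027, 1.0, 0.0]
contact_force: [-0.7, 0.9, 1.4]
gripper_width: 0.132
grasp_force: 58.7
```

```bash
python3 - <<'E'
import numpy as np
t=np.linspace(0,1.42,17);f=np.arctan2(.085,.105)+t
y=.1351*np.cos(f);z=.1351*np.sin(f)
for a,b,c in zip(t[1:],np.diff(y),-np.diff(z)):print(round(a,3),round(b,4),round(c,4))
E
```

```text
0.089 -0.0079 -0.009
0.178 -0.0087 -0.0082
0.266 -0.0094 -0.0074
0.355 -0.01 -0.0066
0.444 -0.0106 -0.0057
0.532 -0.011 -0.0047
0.621 -0.0114 -0.0037
0.71 -0.0117 -0.0027
0.799 -0.0119 -0.0016
0.888 -0.012 -0.0006
0.976 -0.012 0.0005
1.065 -0.0119 0.0016
1.154 -0.0117 0.0026
1.242 -0.0114 0.0036
1.331 -0.0111 0.0046
1.42 -0.0106 0.0056
```

```bash
python3 shift.py '[[0,0,-0.0079,-0.009,0,0,0],[0,0,-0.0087,-0.0082,0,0,0],[0,0,-0.0094,-0.0074,0,0,0],[0,0,-0.01,-0.0066,0,0,0],[0,0,0,0,0,0,0]]'
```

```text
time: 19.15
tool_pos: [0.4961, -0.0497, 0.2004]
tool_rot: [0.0, -0.026, 1.0, 0.002]
contact_force: [-4.3, 6.0, 7.2]
gripper_width: 0.127
grasp_force: 59.6
```

```bash
python3 shift.py '[[0,0,-0.0106,-0.0057,0,0,0],[0,0,-0.011,-0.0047,0,0,0],[0,0,-0.0114,-0.0037,0,0,0],[0,0,-0.0117,-0.0027,0,0,0]]'
python3 shift.py '[[0,0,-0.0119,-0.0016,0,0,0],[0,0,-0.012,-0.0006,0,0,0],[0,0,-0.012,0.0005,0,0,0],[0,0,-0.0119,0.0016,0,0,0],[0,0,0,0,0,0,0]]'
```

```text
time: 19.65
tool_pos: [0.4987, -0.0946, 0.2197]
tool_rot: [0.001, -0.027, 1.0, 0.001]
contact_force: [-7.2, 5.3, 13.6]
gripper_width: 0.124
grasp_force: 58.8
time: 20.27
tool_pos: [0.5048, -0.1482, 0.2244]
tool_rot: [0.006, -0.025, 1.0, -0.006]
contact_force: [-1.2, -4.0, 22.1]
gripper_width: 0.003
grasp_force: 10.9
```

The grip was lost around 1 rad, so I need a look.

```bash
python3 - <<'E'
from h import *
w=manip.grab_frame("wrist")[:,:,::-1];s=manip.grab_frame("scene")[:,:,::-1]
cv2.imwrite("pics/w4.png",w);cv2.imwrite("pics/s4.png",s)
a=cv2.resize(w[50:400,120:440],(440,481));b=cv2.resize(s[100:250,310:450],(360,386),interpolation=cv2.INTER_CUBIC)
o=np.zeros((481,800,3),np.uint8);o[:481,:440]=a;o[:386,440:]=b;cv2.imwrite("pics/c4.png",o)
st=manip.state();print({k:np.round(v,3) for k,v in st.items()})
E
```

```text
{'time': np.float64(20.375), 'joint_pos': array([-0.423, -0.208,  1.831, -0.006,  1.502, -2.045]), 'joint_vel': array([ 0.004, -0.001,  0.   , -0.   ,  0.001,  0.001]), 'joint_efforts': array([ 2.7600e+00, -1.7063e+01, -2.3893e+01,  1.5720e+00,  3.0800e-01,
       -2.0000e-03]), 'tool_pos': array([ 0.505, -0.148,  0.224]), 'tool_rot': array([ 0.006, -0.026,  1.   , -0.006]), 'contact_force': array([-1.31 , -5.197, 21.575]), 'ft_torque': array([-1.066,  0.227,  0.03 ]), 'grasp_force': np.float64(10.942), 'gripper_width': np.float64(0.002)}
```

View pics/c4.png

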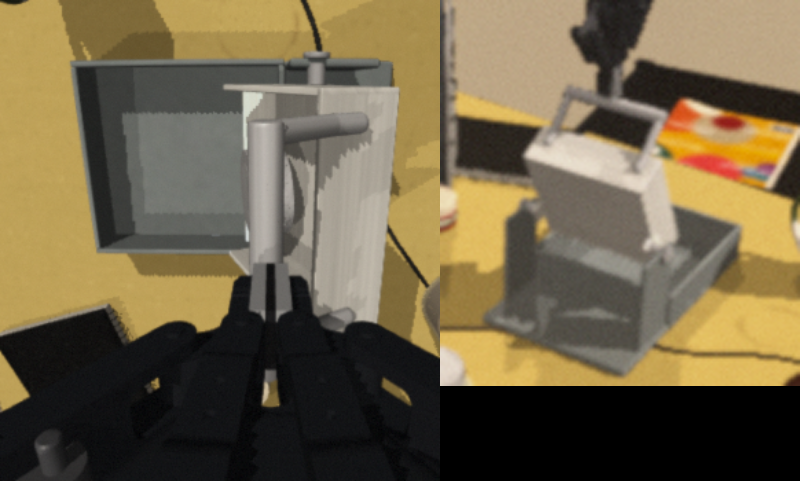

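The wrist view shows the fingers resting on top of the bar, so the true tips lie about 25 mm behind the reported TCP. The bin stands at about 1.1 rad, past its balance point. The bar pushes the tool towards −y (−5 N), so the bin wants to fall forward. I'll lift off and let it go over to its stop.

```bash
python3 shift.py '[[0,0,0,-0.03,0,0,0],[0,0,0,-0.03,0,0,0],[0,0,0,0,0,0,0],[0,0,0,0,0,0,0],[0,0,0,0,0,0,0]]'
python3 - <<'E'
from h import *
np.set_printoptions(suppress=True,precision=4)
t=manip.grab_frame("top")[:,:,::-1];w=manip.grab_frame("wrist")[:,:,::-1];s=manip.grab_frame("scene")[:,:,::-1]
for n,i in (("t5",t),("w5",w),("s5",s)): cv2.imwrite(f"pics/{n}.png",i)
st=manip.state();print(st["tool_pos"],st["tool_rot"],st["contact_force"],st["joint_pos"])
p=manip.camera_params("wrist")
# predicted bar for th=1.1 and 1.45 in the wrist view, compare grey profile
o=np.array([.498,-.1185,.110]);ux=np.array([.9988,.048,0]);uy=np.array([-.048,.9988,0])
for th in (1.107,1.45):
    f=.6805+th; c=o+uy*.135*np.cos(f)+[0,0,.135*np.sin(f)]
    print(th,c,proj(p,[c-ux*.04,c-ux*.02,c]))
g=cv2.cvtColor(w,cv2.COLOR_BGR2GRAY)
for r in (140,170,200): print(r,g[r,220:420:4].tolist())
E
```

```text
time: 21.0
tool_pos: [0.5003, -0.1427, 0.2734]
tool_rot: [-0.001, -0.027, 1.0, 0.001]
contact_force: [-0.2, -0.1, 0.2]
gripper_width: 0.002
grasp_force: 0.0
[ 0.5006 -0.1427  0.2741] [-0.0009 -0.0266  0.9996  0.0003] [-0.3512 -0.1874  0.169 ] [-0.4206 -0.2292  1.7676 -0.0002  1.6052 -2.0446]
1.107 [ 0.4994 -0.1475  0.2418] [[310.3114 162.5851]
 [310.3247 190.421 ]
 [310.3422 216.7235]]
1.45 [ 0.5014 -0.1901  0.2244] [[254.1478 158.4644]
 [255.6034 184.2675]
 [257.0291 208.7709]]
140 [104, 107, 120, 119, 117, 119, 169, 178, 162, 119, 136, 147, 147, 146, 145, 145, 143, 139, 140, 139, 137, 145, 160, 161, 159, 159, 141, 141, 208, 213, 210, 207, 210, 67, 65, 63, 65, 66, 66, 69, 105, 104, 140, 144, 147, 144, 146, 145, 147, 147]
170 [105, 105, 116, 121, 117, 117, 143, 185, 171, 140, 79, 170, 169, 171, 169, 63, 64, 102, 116, 122, 211, 208, 202, 205, 210, 212, 216, 206, 207, 211, 212, 207, 208, 65, 67, 66, 67, 64, 66, 68, 67, 74, 126, 141, 143, 159, 145, 146, 150, 160]
200 [67, 103, 101, 112, 107, 114, 110, 168, 184, 150, 100, 62, 64, 70, 74, 65, 85, 110, 113, 115, 213, 208, 207, 204, 213, 215, 214, 210, 209, 211, 214, 210, 187, 66, 67, 64, 67, 74, 109, 107, 102, 117, 163, 163, 162, 167, 163, 161, 164, 164]
```

```bash
python3 - <<'E'
from h import *
np.set_printoptions(suppress=True,precision=3)
p=manip.camera_params("wrist");w=cv2.imread("pics/w5.png");g=cv2.cvtColor(w,cv2.COLOR_BGR2GRAY)
o=np.array([.498,-.1185,0]);ux=np.array([.9988,.048,0]);uy=np.array([-.048,.9988,0])
def U(x,y,z): return o+ux*x+uy*y+[0,0,z]
print("tray floor corners px",proj(p,[U(-.083,-.03,.006),U(.083,-.03,.006),U(.083,-.2,.006),U(-.083,-.2,.006)]))
# rectify the tray plane at z=.03 into a 4mm grid, print coarse map (rows: x -80..80, cols: y -30..-200)
for n,im in (("wrist",g),("top",cv2.imread("pics/t5.png",0))):
    pc=manip.camera_params(n)
    print(n)
    for x in np.arange(-.08,.081,.01):
        q=proj(pc,[U(x,y,.03) for y in np.arange(-.2,.02,.01)])
        print(int(x*1000),' '.join('%3d'%im[int(min(max(v,0),399)),int(min(max(u,0),639))] for u,v in q))
for n,im in (("w",g),("t",cv2.imread("pics/t5.png",0))):
    c=cv2.HoughCircles(cv2.GaussianBlur(im,(3,3),0),cv2.HOUGH_GRADIENT,1.5,20,param1=80,param2=25,minRadius=10,maxRadius=45);print(n,None if c is None else c[0][:12])
E
```

```text
tray floor corners px [[312.809 105.334]
 [312.592 214.097]
 [207.12  213.478]
 [195.561 105.493]]
wrist
-80  36  38  60  61  64  80  77  77  76  78  77  81  79  79  82  81  80  82  55  37 130 124
-70  37  35  60  61  61  79  77  77  79  78  79  79  81  77  83  82  79  80  55  67 131 118
-60  34  38  63  60  61  75  77  80  78  80  80  76  78  80  80 190 211 206 210 209 197 206
-50  32  35  61  62  64  74  79  78  78  75  79  79  81  79  79 183 186 191 208 212 210 211
-40  34  32  62  65 104 113 113 113 156 134 147 152 148 151 152 150 164 169 169 117 208 212
-30  37  33  64  60 106 117 120 114 180 139 102 109 102  95  93  89  94  92  91 143 208 211
-20  36  34  61  62 103 120 119 117 179 126 160  85 102 109 109 139 146 186 176 211 207 212
-10  35  33  63  62 105 122 120 141 181 135 111 117  63 104 102 160 206 202 205 209 207 212
0  34  35  64  61 105 123 147 102 182 136 112 110 152 103 100 204 207 203 209 211 209 211
9  37  36  61  65 103 123 141  93 185 128 166 172 168  61 117 205 206 203 209 210 211 210
19  37  35  60  63 103 120 159 108 185 130 150 150  96  77 117 202 207 204 210 
[... 1996 characters left out ...]
224 229 150  96 108 110 109
79  84  85 100  98  98  93  39  46  52  61 176 173 180 179 174 228 228 131 160 144  70  68
w [[458.25  30.75  34.  ]
 [515.25 302.25  44.05]
 [581.25 341.25  44.05]
 [447.75 279.75  29.2 ]
 [587.25 260.25  42.4 ]
 [548.25 188.25  42.4 ]
 [ 47.25 224.25  35.8 ]
 [434.25 264.75  24.1 ]
 [497.25 291.75  44.05]
 [458.25  54.75  32.5 ]
 [566.25 245.25  42.4 ]
 [552.75 164.25  44.05]]
t [[123.75 140.25  42.4 ]
 [128.25 119.25  44.05]
 [153.75 144.75  42.4 ]
 [185.25 101.25  44.05]
 [173.25 210.75  44.05]
 [150.75 185.25  42.4 ]
 [105.75 128.25  30.85]
 [113.25 101.25  30.85]
 [267.75  92.25  39.1 ]
 [167.25  89.25  32.5 ]
 [255.75 134.25  44.05]
 [389.25 102.75  40.75]]
```

In the wrist image the bar sits at column ~251, which matches the 1.45 rad prediction, so the bin is fully over. An arc in the tray around unit (5, −110) mm looks like the lid. Now I'll grip the bar deeper, with the tips about 15 mm below it, to bring the bin back.

```bash
python3 shift.py '[[0.42,0.002,-0.049,0,0,0,0],[0.42,0,0,0,0,0,0],[0.42,0,0,0,0,0,0],[0.42,0,0,0,0,0,0]]'
python3 - <<'E'
from h import *
st=manip.state();p=manip.camera_params("wrist")
w=manip.grab_frame("wrist")[:,:,::-1];cv2.imwrite("pics/w6.png",w);g=cv2.cvtColor(w,cv2.COLOR_BGR2GRAY)
print(st["tool_pos"])
for r in (150,180,210): print(r,g[r,290:350:2].tolist())
print(onplane(p,[[310,180],[320,180]],.2244))
o=np.array([.498,-.1185,0]);ux=np.array([.9988,.048,0]);uy=np.array([-.048,.9988,0])
for x in np.arange(-.08,.081,.01):
    q=proj(p,[o+ux*x+uy*y+[0,0,.03] for y in np.arange(-.21,.0,.01)])
    print(int(x*1000),' '.join('%3d'%g[int(min(max(v,0),399)),int(min(max(u,0),639))] for u,v in q))
E
```

```text
time: 21.65
tool_pos: [0.5016, -0.1911, 0.2752]
tool_rot: [-0.0, -0.027, 1.0, 0.0]
contact_force: [0.2, 0.3, -0.1]
gripper_width: 0.421
grasp_force: 0.0
[ 0.50163161 -0.19109516  0.27517822]
150 [159, 159, 167, 149, 122, 97, 97, 116, 109, 117, 152, 175, 186, 181, 176, 159, 139, 103, 87, 118, 121, 120, 118, 118, 119, 121, 118, 201, 140, 130]
180 [147, 148, 150, 152, 150, 149, 146, 150, 134, 108, 155, 174, 188, 184, 175, 153, 129, 95, 105, 121, 119, 116, 117, 116, 115, 118, 148, 211, 212, 210]
210 [102, 105, 104, 101, 101, 106, 105, 105, 106, 112, 153, 173, 189, 182, 166, 148, 120, 86, 101, 105, 103, 106, 104, 101, 103, 107, 208, 211, 191, 178]
[[ 0.47727582 -0.19768977  0.2244    ]
 [ 0.47685643 -0.18998179  0.2244    ]]
-80 165  42  47  61  62  61  78  78  77  78  79  81  79  79  83  81  84  82  74  89  42
-70 165  71  38  65  65  63  77  78  78  77  78  78  79  80  80  80  83  83  83  90  67
-60 167  42  42  64  64  63  77  79  77  80  78  79  75  79  79  81  81  81 134 100 215
-50 164  75  38  61  62  61  79  80  78  79  78  79  76  82  82  82  80  81 141 132 191
-40 163  59  42  6
[... 414 characters left out ...]
1 211
9 164  56  35  64  66 101 121 141  88  91 149 167 172 162 175  90 118 115 212 213 210
19 163  73  37  61  71 103 119 130  82 148 149 149 149 163 173  87 120 115 211 214 211
29 162  57  37  63  70 101 115 120 135 115 151 138 106 163 170  84 120 121 212 212 212
39 161  80  34  60  66 105 120 121 120  84 127  86  75 163 170  90 119 118 212 214 210
49 162  59  38  65  67 103 121 120 115 118  79  80  76 163 170  86 116 118 211 213 211
59 163  81  38  64  69 103 102 106 105 101 103  79  93 165 168  83 104 105 180 180 213
69 163  65  36  61  68 103 100 103 103 104 102 102 106 162 168  85 103 100 213 178 211
79 163  89  34  56  77  77  79  75  75  77  79  76  80 164 175  81 121 128 145 146 212
```

The bar is centred at column ~317, right under the tool. The lid shows in the tray, clear of the bin. Going down to grip.

```bash
python3 shift.py '[[0.42,0,0,0.04,0,0,0],[0.42,0,0,0.03,0,0,0],[0.42,0,0,0.012,0,0,0],[0.42,0,0,0.008,0,0,0],[0.42,0,0,0,0,0,0]]'
python3 shift.py '[[0,0,0,0,0,0,0],[0,0,0,0,0,0,0],[0,0,0,0,0,0,0],[0,0,0,0,0,0,0]]'
```

```text
time: 22.32
tool_pos: [0.502, -0.1918, 0.1859]
tool_rot: [0.0, -0.027, 1.0, -0.0]
contact_force: [0.0, 0.1, 0.0]
gripper_width: 0.423
grasp_force: 0.0
time: 22.82
tool_pos: [0.5023, -0.1909, 0.1869]
tool_rot: [0.001, -0.027, 1.0, 0.001]
contact_force: [-0.8, 5.4, 4.5]
gripper_width: 0.137
grasp_force: 58.5
```

```bash
python3 - <<'E'
import numpy as np
t=np.linspace(1.45,0,17);f=np.arctan2(.085,.105)+t
y=.1351*np.cos(f);z=.1351*np.sin(f)
for a,b,c in zip(t[1:],np.diff(y),-np.diff(z)):print(round(a,3),round(b,4),round(c,4))
E
python3 shift.py '[[0,0,0.0108,-0.006,0,0,0],[0,0,0.0112,-0.005,0,0,0],[0,0,0,0,0,0,0],[0,0,0,0,0,0,0]]'
```

```text
1.359 0.0107 -0.006
1.269 0.0112 -0.005
1.178 0.0116 -0.004
1.088 0.0119 -0.0029
0.997 0.0121 -0.0019
0.906 0.0122 -0.0007
0.816 0.0122 0.0004
0.725 0.0122 0.0015
0.634 0.012 0.0026
0.544 0.0117 0.0036
0.453 0.0113 0.0047
0.363 0.0108 0.0057
0.272 0.0103 0.0066
0.181 0.0096 0.0075
0.091 0.0089 0.0084
0.0 0.0081 0.0092
time: 23.32
tool_pos: [0.5013, -0.1709, 0.1981]
tool_rot: [0.001, -0.027, 1.0, -0.002]
contact_force: [1.0, -5.4, 5.4]
gripper_width: 0.137
grasp_force: 59.7
```

```bash
python3 shift.py '[[0,0,0.0116,-0.004,0,0,0],[0,0,0.0119,-0.0029,0,0,0],[0,0,0,0,0,0,0],[0,0,0,0,0,0,0]]'
python3 shift.py '[[0,0,0.0121,-0.0019,0,0,0],[0,0,0.0122,-0.0007,0,0,0],[0,0,0,0,0,0,0]]'
```

```text
time: 23.82
tool_pos: [0.5002, -0.1478, 0.2065]
tool_rot: [0.002, -0.026, 1.0, -0.002]
contact_force: [-1.2, -3.2, 11.3]
gripper_width: 0.144
grasp_force: 59.4
time: 24.2
tool_pos: [0.4988, -0.1228, 0.2085]
tool_rot: [0.002, -0.027, 1.0, -0.002]
contact_force: [-1.2, -3.8, 7.6]
gripper_width: 0.137
grasp_force: 63.2
```

```bash
python3 shift.py '[[0,0,0.0122,-0.0002,0,0,0],[0,0,0.0122,0.001,0,0,0],[0,0,0,0,0,0,0]]'
python3 shift.py '[[0,0,0.012,0.0026,0,0,0],[0,0,0.0117,0.0036,0,0,0],[0,0,0,0,0,0,0]]'
```

```text
time: 24.58
tool_pos: [0.4975, -0.0968, 0.207]
tool_rot: [0.001, -0.027, 1.0, 0.0]
contact_force: [0.1, -0.2, 8.2]
gripper_width: 0.134
grasp_force: 62.5
time: 24.95
tool_pos: [0.4962, -0.0731, 0.1997]
tool_rot: [0.001, -0.027, 1.0, 0.0]
contact_force: [2.3, 0.3, 5.8]
gripper_width: 0.136
grasp_force: 63.9
```

```bash
python3 shift.py '[[0,0,0.0113,0.0047,0,0,0],[0,0,0.0108,0.0057,0,0,0],[0,0,0,0,0,0,0]]'
python3 shift.py '[[0,0,0.0103,0.0066,0,0,0],[0,0,0.0096,0.0075,0,0,0],[0,0,0,0,0,0,0]]'
```

```text
time: 25.32
tool_pos: [0.495, -0.051, 0.1882]
tool_rot: [0.001, -0.027, 1.0, 0.0]
contact_force: [6.6, -1.9, 3.4]
gripper_width: 0.134
grasp_force: 65.4
time: 25.7
tool_pos: [0.4939, -0.03, 0.1735]
tool_rot: [0.001, -0.027, 1.0, 0.002]
contact_force: [7.5, 2.0, 0.7]
gripper_width: 0.135
grasp_force: 64.4
```

```bash
python3 shift.py '[[0,0.001,0.0089,0.0084,0,0,0],[0,0,0.004,0.0044,0,0,0],[0,0,0.0025,0.003,0,0,0],[0,0,0,0,0,0,0],[0,0,0,0,0,0,0]]'
```

```text
time: 26.32
tool_pos: [0.4929, -0.0153, 0.1583]
tool_rot: [0.002, -0.027, 1.0, 0.001]
contact_force: [10.1, 1.3, 0.4]
gripper_width: 0.139
grasp_force: 64.4
```

```bash
python3 shift.py '[[0,0,0.001,0.0015,0,0,0],[0,0,0.0003,0.001,0,0,0],[0,0,0,0,0,0,0],[0,0,0,0,0,0,0]]'
```

```text
time: 26.82
tool_pos: [0.4929, -0.0144, 0.1571]
tool_rot: [0.002, -0.027, 1.0, 0.001]
contact_force: [6.6, 1.0, 5.4]
gripper_width: 0.14
grasp_force: 64.9
```

At its stop (upward force 5 N, y back at −0.0144). I'll open and rise.

```bash
python3 shift.py '[[0.4,0,0,0,0,0,0],[0.4,0,0,0,0,0,0],[0.4,0,0,0,0,0,0],[0.4,0,0,-0.01,0,0,0],[0.4,0,0,-0.03,0,0,0]]'
python3 shift.py '[[0.4,0,0,-0.05,0,0,0],[0.4,0,0,-0.05,0,0,0],[0.4,0,0.05,-0.02,0,0,0],[0.4,0,0.05,0,0,0,0],[0.4,0,0.05,0,0,0,0]]'
python3 shift.py '[[0.4,0,0.05,0,0,0,0],[0.4,0,0,0,0,0,0],[0.4,0,0,0,0,0,0],[0.4,0,0,0,0,0,0]]'
python3 - <<'E'
from h import *
np.set_printoptions(suppress=True,precision=4)
p=manip.camera_params("top");im=manip.grab_frame("top")[:,:,::-1];w=manip.grab_frame("wrist")[:,:,::-1]
cv2.imwrite("pics/t7.png",im);cv2.imwrite("pics/w7.png",w)
a=cv2.imread("pics/top0.png");d=cv2.absdiff(a,im).max(2)
print("changed px bin/bystander areas:",[(n,int((d[y0:y1,x0:x1]>40).sum())) for n,y0,y1,x0,x1 in (("honey",215,252,242,280),("spice",153,185,218,245),("candle",148,190,288,326),("bin",195,268,338,415),("tray",195,268,418,460))])
m=np.uint8(d>30)*255;m[:, :415]=0;m[:,462:]=0;m[:190]=0;m[270:]=0
n,l,s,c=cv2.connectedComponentsWithStats(m)
print([(s[i].tolist(),c[i].round(1).tolist(),onplane(p,[c[i]],.03)[0]) for i in range(1,n) if s[i][4]>30])
g=cv2.cvtColor(im,cv2.COLOR_BGR2GRAY);o=np.array([.498,-.1185,0]);ux=np.array([.9988,.048,0]);uy=np.array([-.048,.9988,0])
for x in np.arange(-.08,.081,.01):
    q=proj(p,[o+ux*x+uy*y+[0,0,.03] for y in np.arange(-.21,-.03,.01)]);print(int(x*1000),' '.join('%3d'%g[int(v),int(u)] for u,v in q))
E
```

```text
time: 27.45
tool_pos: [0.4898, -0.0152, 0.1948]
tool_rot: [-0.002, -0.027, 1.0, 0.001]
contact_force: [1.3, -0.3, -1.0]
gripper_width: 0.401
grasp_force: 0.0
time: 28.08
tool_pos: [0.4832, 0.1356, 0.3175]
tool_rot: [0.001, -0.026, 1.0, 0.0]
contact_force: [0.2, -0.1, -1.2]
gripper_width: 0.401
grasp_force: 0.0
time: 28.58
tool_pos: [0.4808, 0.1832, 0.3162]
tool_rot: [0.0, -0.026, 1.0, -0.0]
contact_force: [-0.2, 0.9, -0.2]
gripper_width: 0.4
grasp_force: 0.0
changed px bin/bystander areas: [('honey', 806), ('spice', 703), ('candle', 18), ('bin', 756), ('tray', 97)]
[([451, 190, 11, 45, 240], [458.1, 208.1], array([ 0.5645, -0.3302,  0.03  ])), ([416, 217, 7, 13, 59], [418.6, 222.2], array([ 0.5264, -0.2251,  0.03  ]))]
-80 183  74  74 107 105 102 114 115 116 115 119 118 119 118 117 116 118 124
-70 188  78  83 100 101 101 115 115 117 117 117 120 125 155 174 144 148 143
-60 191  83  78  99 100 100 114 117 119 118 117 164 169 168 177 191 188 186
-50 185  96  75 102 101 103 117 119 117 121 119 165 170 171 195 182 181 183
-40 188  74  86 101 108 142 151 153 157 150 150 170 172 171 195 211
[... 209 characters left out ...]
174 170 171 197 223 224 226
0 188  78  81 100 111 143 158 156 135 132 137 167 171 171 193 224 223 226
9 186  98  78 103 127 144 157 162 134 130 171 198 173 173 187 224 223 226
19 187  73  74 103 121 143 158 169 140 157 181 195 171 173 201 224 223 225
29 188  81  81 101 112 143 155 160 151 160 176 186 173 172 199 223 224 224
39 185  99  79  99 113 143 155 158 158 143 138 149 173 172 193 223 223 224
49 185  74  75 101 112 144 156 156 156 152 119 175 171 171 187 223 222 223
59 190  84  82 102 110 141 143 142 142 141 141 162 171 171 200 223 221 212
69 185  99  79 101 112 142 143 140 141 140 142 161 172 170 197 213 209 209
79 185  80  82 101 105 123 124 122 126 125 128 169 168 159 174 180 184 185
```

```bash
python3 - <<'E'
from h import *
np.set_printoptions(suppress=True,precision=4)
s=manip.grab_frame("scene")[:,:,::-1];cv2.imwrite("pics/s7.png",s);a=cv2.imread("pics/scene0.png")
ga,gs=[cv2.cvtColor(i,cv2.COLOR_BGR2GRAY) for i in (a,s)]
def sh(n,y0,y1,x0,x1):
    r=cv2.matchTemplate(gs[y0-8:y1+8,x0-8:x1+8],ga[y0:y1,x0:x1],cv2.TM_CCOEFF_NORMED);_,v,_,l=cv2.minMaxLoc(r);print(n,"score %.2f shift"%v,l[0]-8,l[1]-8)
sh("bin",158,208,328,402);sh("honey",234,290,286,326);sh("spice",230,268,224,248);sh("candle",195,240,266,300);sh("block",295,340,212,275)
# residual in the tray area, lid
d=cv2.absdiff(a,s).max(2);p=manip.camera_params("scene")
o=np.array([.498,-.1185,0]);ux=np.array([.9988,.048,0]);uy=np.array([-.048,.9988,0])
w=cv2.imread("pics/w7.png",0);pw=manip.camera_params("wrist")
b=o+uy*.105+[0,0,.195];print("bar th=0",proj(pw,[b-ux*.03,b,b+ux*.03]).round(1).tolist())
f=.6805+.06;b=o+uy*.135*np.cos(f)+[0,0,.11+.135*np.sin(f)];print("bar th=.06",proj(pw,[b])[0])
u,v=proj(pw,[o+uy*.105+[0,0,.195]])[0].astype(int);print(v,u-20,w[v,u-20:u+22:2].tolist())
print("force",manip.state()["contact_force"])
E
```

```text
bin score 0.89 shift 0 0
honey score 0.66 shift 0 0
spice score 0.85 shift 0 0
candle score 0.53 shift 0 0
block score 0.95 shift 0 0
bar th=0 [[124.4, 161.6], [129.7, 189.8], [134.8, 216.5]]
bar th=.06 [121.1966 191.3619]
189 109 [222, 224, 225, 224, 225, 223, 195, 186, 180, 158, 129, 98, 77, 55, 63, 68, 67, 72, 69, 68, 69]
force [0.7789 0.0139 0.0707]
```

The bin matches its original image with zero shift and the bar is at its 0 rad position. The bystanders show zero shift too. The lid is in the tray and the arm is clear of everything.

```bash
python3 shift.py '[[0.4,0,0,0,0,0,0],[0.4,0,0,0,0,0,0]]'; python3 -c "
from plant import manip
print(manip.job_done())"
```

```text
time: 28.98
tool_pos: [0.4807, 0.1839, 0.316]
tool_rot: [-0.0, -0.026, 1.0, -0.0]
contact_force: [0.3, -0.1, -0.4]
gripper_width: 0.401
grasp_force: 0.0
the job is handed in; nothing more can be done
None
```

I handed the job in at about 29 s (no verdict came back): the lid was unscrewed, laid in the bin and tipped into the tray, and the bin was eased back upright; my grip slipped near 1.1 rad on the way over, so the bin fell the last part forward to its stop.

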